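# Re-rack the sample row in reverse order

## Robot

A 6-joint arm with a two-finger parallel gripper is mounted at the origin on a cart in front of the work surface, level with it; the furniture and walls round the work are solid. World frame = base frame: x ahead of the robot, y to its left, z up, the work surface at z = 0. Lengths are in mm, angles in rad, forces in N, time in s.
With the tool pointing down it reaches from about 275 to 1000 mm from the base axis. Payload 8.4 kg.
Tool frame: the origin (TCP) lies at the very end of the fingers, on their centre line; the grasp point (between the pads) lies 19 mm behind it; z points along the fingers, y is the line along which they close (so a half turn about z gives the same grasp; the last joint's range is limited). The gripper opens to 85 mm and grips with 20 to 120 N. Pads are 22 mm wide; open, the fingers measure 114 mm over their backs; the gripper's body (76 mm by 85 mm) begins 54 mm behind the grasp point. The pads swing forward as they close: fully open they stand 13 mm farther back than shut.
Start: joints at [1.256, 0.353, 1.633, -0, 1.155, -0.002], TCP at [192.326, 594.675, 211.081] pointing down, gripper open.
Joint ranges: [-2.63, 2.63], [-0.92, 2.1], [0.06, 2.66], [-1.3, 4.44], [0, 2.69], [-3.02, 3.02]. Speed limits (rad/s): [2.22, 2.22, 2.79, 3.14, 3.14, 3.14].

## Interface

Orientations are given as [roll, pitch, yaw] about the fixed x, y, z axes, in that order (R = Rz(yaw) Ry(pitch) Rx(roll)).
In Python, from rig import sensors, grab_frame, camera_params, order gives the robot as it stands. The module is installed in compiled form; this text tells all that it offers.
- The arm moves only by the tool move_arm, never from a script. Its argument "motion" is a list of rows, each a list of 7 numbers: the turn, a rotation vector about the tool's x, y, z in normalised numbers (1 is pi rad), then the shift along the tool's x, y, z in shares of 400 mm (1.0 is 400 mm), then the finger opening in m, from 0 to 0.0854. A call has 1 to 8 rows; each row is the pose to reach, as a shift and turn from the pose commanded when the call began, along the tool's axes at that moment; what a row does not reach only later rows make up. A row lasts 1/8 s, in which the tool goes at most 62.5 mm and 10.7 degrees, less where a joint would pass 70% of its speed; a pose out of reach is approached as far as the arm can. A shift or turn number past 1, either way, is cut back to 1. A call with a gripper value outside its range is refused whole. The fingers move at their own pace and stop on an object; "grip_force" is the grip in N (left out, the last holds). Time passes only in rows, so rows that repeat a pose let the fingers close. It gives the time, the measured TCP pose, the force, the opening and the grip force at its end, in the units of the state.
- sensors.sense(): the state, without advancing time (a new reading comes with each control period).
- grab_frame(name): name is "side" or "top"; returns (picture, depth): 480x640x3 uint8, red, green, blue; 480x640 float32, mm along the optical axis (not along the pixel's ray), 0 where there is no reading.
- camera_params(name): a dict with "camera_matrix" (3x3 intrinsics, pixels), "world_from_camera" (4x4, takes a point from camera to world coordinates). Camera axes: x right, y down, z forward; pixel columns grow to the right and rows downward; lengths in mm; the calibration is good to about 2 mm. A picture is of the moment at which its call begins. camera_params takes no time and is no camera call.
- order.sign_off(): hands the job in; it is judged then, once.
The state is a dict: "clock": time; "qpos": joint angles; "qvel": joint speeds; "joint_efforts": joint torques, N m; "eef_pos": TCP position; "tcp_rot": TCP orientation; "contact_force": force on the tool from outside, world axes, zero at the start; "wrist_torque": the same for the moment, N m; "opening": opening from 0.0 (shut) to 1.0 (fully open); "grasp_force": force on a finger pad.
Only numpy, scipy, OpenCV 4.12 (cv2) and the standard library are available. Lean on these libraries where they do the work, as an engineer would, in place of code of your own. Each camera call takes 0.05 s, during which the arm holds its last target. There are 200 camera calls.

## Task

Move the four containers from the row of grey stands into the empty white rack in reverse order: the one at the left end of the row goes into the rack's right-end cell, its neighbour into the next cell, and so on, until the one that stood at the right end is in the rack's left-end cell (left and right as the robot sees them). Set each one down upright on the floor of its own cell, without dropping or tipping any, and leave the timer and the carton beside the work where they are.

Things in the scene. Friction and masses are not known exactly. Their poses are not given: they have to be found in the camera images.
- tube: Tall slim screw-cap sample tube, white-clear body 29 mm across, orange cap 35 across at 103 to 115 above its foot, 115 high, 30 to 55 g, standing on its 29 wide flat skirt. Loose, upright at the start, origin at the centre of its underside, z up through its cap.
- vial: Clear round vial with a broad white screw cap, body 39 mm across, cap 43 across from 54 to 72 above its foot, 73 high, about 50 g. Loose, upright at the start, origin at the centre of its underside, z up through its cap.
- dropper: Round amber glass dropper bottle, body 38 mm across up to 56 above its foot, then a narrow black collar (25 across) and a rubber teat, 95 high, about 80 g. Loose, upright at the start, origin at the centre of its underside, z up through its cap.
- square: Square white plastic bottle 40 x 40 mm with straight sides up to 80 above its foot and a grey round cap 29 across, 100 high, about 80 g; sides along its x and y; it may stand turned up to about 0.2 rad in its stand. Loose, upright at the start, origin at the centre of its underside, z up through its cap.
- stand_tube: Grey plastic open square cup, one of four that look alike, fixed, 60 x 60 x 20 mm high, walls and floor 3 (inside 54 x 54); the tall tube stands in it at every start. Origin at the centre of its underside, z up, axes parallel to the carrier's. Its place in the row shows where in the old row that container belonged, also after it has been lifted out.
- stand_vial: Grey plastic open square cup, one of four that look alike, fixed, 60 x 60 x 20 mm high, walls and floor 3 (inside 54 x 54); the capped vial stands in it at every start. Origin at the centre of its underside, z up, axes parallel to the carrier's. Its place in the row shows where in the old row that container belonged, also after it has been lifted out.
- stand_dropper: Grey plastic open square cup, one of four that look alike, fixed, 60 x 60 x 20 mm high, walls and floor 3 (inside 54 x 54); the dropper bottle stands in it at every start. Origin at the centre of its underside, z up, axes parallel to the carrier's. Its place in the row shows where in the old row that container belonged, also after it has been lifted out.
- stand_square: Grey plastic open square cup, one of four that look alike, fixed, 60 x 60 x 20 mm high, walls and floor 3 (inside 54 x 54); the square bottle stands in it at every start. Origin at the centre of its underside, z up, axes parallel to the carrier's. Its place in the row shows where in the old row that container belonged, also after it has been lifted out.
- carrier: Fixed flat aluminium rail 72 x 280 mm, 6 thick (edges 9), holding the four grey stands in one row, centres at y = +99, +33, -33, -99; stand floors 9 and rims 26 above the bench. Origin: centre of the underside; y along the row to its left end as the robot sees it (within 0.15 rad of world y), x away from the robot. Any container may be in any place; rail and rack may be swapped near and far.
- rack: White plastic rack, fixed, four equal open square cells in one row, empty at the start; 69 x 267 x 22 mm high plus small end lips; walls and floor 3, cells 63 x 63 inside, centres at y = +99, +33, -33, -99, cell floor 3 above the bench. Origin: centre of the underside; y along the row to its left end as the robot sees it (within 0.15 rad of world y), x away from the robot.
- timer: Bystander: small white bench timer 68 x 60 x 15 mm, loose, lying flat to the right of the rows. Origin at the centre of its underside.
- carton: Bystander: small blue and white carton 52 x 76 x 42 mm, loose, to the left of the rows. Origin at the centre of its underside.
Mind the look-alikes: they are no part of the job. Leave any pink or turquoise look-alike of the square alone. What is shaped like the tube but green is not meant.

How it is judged:
By the outcome, as a careful person would: the job done as asked, in the order asked, and still so for the second after the job is handed in, with the robot touching nothing.
It also fails if it takes over 109 s, if anything falls off the work surface, if the arm or the gripper's body presses on something with over 40 N, if the wrist force passes 120 N, or if a joint passes its speed limit or range.

## Working session

There is one attempt and no reset: what is moved stays moved. The work goes in short steps, Python scripts to look and compute and a tool call to move; the robot and the scene stay as the last step left them, time stands still between calls to the robot, and variables do not carry over. Pictures are saved under pics/ and viewed, at most 14 in all, crops included, and the job is handed in when it is done.

Besides the shell and the picture viewer there is one more tool, called after "Emit:" by a JSON object that holds its "fn" and its "kwargs". move_arm: Moves the arm, as the interface text tells. Its arguments: {"type":"object","properties":{"motion":{"type":"array","items":{"type":"array","items":{"type":"number"}}},"grip_force":{"type":"number"}},"required":["motion"]}

```bash
mkdir -p pics
python3 - <<'E'
from rig import sensors, grab_frame, camera_params
import cv2,numpy as np
for n in("top","side"):
    p,d=grab_frame(n); cv2.imwrite(f"pics/{n}0.png",p[...,::-1]); np.savez(f"{n}0.npz",p=p,d=d)
    c=camera_params(n); print(n,np.round(c["camera_matrix"],1).tolist(),np.round(c["world_from_camera"],3).tolist())
print(sensors.sense())
E
```

```text
top [[522.5, 0.0, 321.5], [0.0, 522.5, 238.8], [0.0, 0.0, 1.0]] [[-0.005, -0.999, 0.035, 443.659], [-1.0, 0.005, 0.009, -7.171], [-0.009, -0.035, -0.999, 1071.417], [0.0, 0.0, 0.0, 1.0]]
side [[460.9, 0.0, 315.0], [0.0, 460.9, 240.7], [0.0, 0.0, 1.0]] [[0.852, -0.3, 0.429, 94.21], [-0.523, -0.47, 0.711, -643.146], [-0.012, -0.83, -0.558, 569.203], [0.0, 0.0, 0.0, 1.0]]
{'clock': 0.1, 'qpos': array([ 1.25557236e+00,  3.53597714e-01,  1.63406312e+00,  2.32143926e-05,
        1.15520677e+00, -2.39121475e-03]), 'qvel': array([ 0.00095034, -0.00298909, -0.00029595, -0.00206488, -0.00194081,
       -0.00201339]), 'joint_efforts': array([-4.47204984e-04, -6.06355405e+01, -3.42816138e+01, -5.63359151e-05,
        3.95262701e-03,  4.05916103e-05]), 'eef_pos': array([192.19218747, 594.2339603 , 210.4235796 ]), 'tcp_rot': array([-3.14031775e+00, -2.42750097e-05,  2.82875050e+00]), 'contact_force': array([-0.19427493,  0.71934743, -0.5620116 ]), 'wrist_torque': array([-0.00216507, -0.03141936,  0.03050562]), 'grasp_force': 0.0, 'opening': 0.9998150071956614}
```

View pics/top0.png

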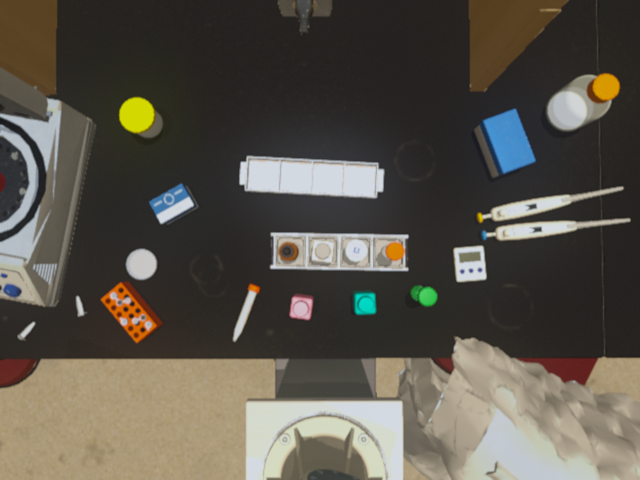

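View pics/side0.png

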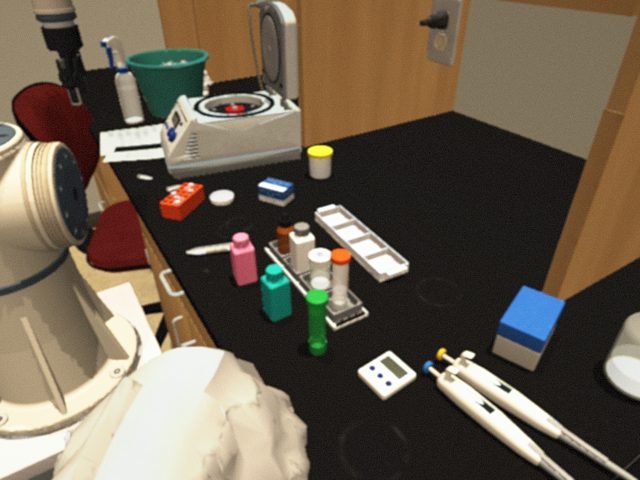

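The top view shows the rail nearer the robot. From left to right it holds the dropper (288,250), square (322,250), vial (355,250) and tube (391,251). The empty rack is farther away (243–383, row 177). The look-alikes are at (302,306), (365,303) and (424,295), with the timer at (470,264) and the carton at (173,203). The side view confirms this order.

```bash
cat > h.py <<'E'
import numpy as np,cv2
from rig import sensors, grab_frame, camera_params
def rays(n,uv):
    c=camera_params(n);K=np.array(c["camera_matrix"]);T=np.array(c["world_from_camera"])
    uv=np.atleast_2d(uv).astype(float)
    r=np.c_[(uv-[K[0,2],K[1,2]])/[K[0,0],K[1,1]],np.ones(len(uv))]
    return T[:3,3],r@T[:3,:3].T
def plane(n,uv,z):
    o,r=rays(n,uv); return o+r*((z-o[2])/r[:,2])[:,None]
def cloud(n,d):
    v,u=np.mgrid[:480,:640]; o,r=rays(n,np.c_[u.ravel(),v.ravel()])
    return (o+r*d.reshape(-1,1)).reshape(480,640,3)
E
python3 - <<'E'
from h import *
f=np.load("top0.npz");p,d=f["p"],f["d"];P=cloud("top",d)
def fit(m,z,name):
    m=m.astype(np.uint8);n,l,s,_=cv2.connectedComponentsWithStats(m);k=1+np.argmax(s[1:,4])
    q=np.argwhere(l==k)[:,::-1]
    X=plane("top",q,z)[:,:2].astype(np.float32); print(name,cv2.minAreaRect(X),len(X))
g=p.min(2)>90
R=np.zeros((480,640),bool);R[145:215,225:400]=1
fit(g&R,22,"rack")
R[:]=0;R[222:280,262:415]=1
fit((p.max(2)>60)&R,9,"rail")
for n,u0,u1 in(("dropper",274,304),("square",306,338),("vial",340,370),("tube",374,407)):
    S=P[232:270,u0:u1].reshape(-1,3);C=p[232:270,u0:u1].reshape(-1,3)
    print(n,np.histogram(S[:,2],np.arange(0,140,8))[0])
    for lo in(35,45,50,60,75,85,95,105):
        a=S[S[:,2]>lo]
        if len(a)>8:
            r=cv2.minAreaRect(a[:,:2].astype(np.float32)); print(lo,len(a),a.mean(0).round(1),np.round(r[0],1),np.round(r[1],1),round(r[2],1))
b=P[140:330,220:400].reshape(-1,3);print("bench z",np.median(b[b[:,2]<6][:,2]))
print("rackz",np.histogram(P[155:200,240:385,2],np.arange(-10,40,4))[0])
c=cv2.resize(p[140:320,220:440,::-1],None,fx=3.6,fy=3.3,interpolation=2);cv2.imwrite("pics/c1.png",c)
E
```

```text
rack ((606.5016479492188, 22.37189483642578), (292.9941711425781, 74.30606079101562), 86.56571960449219) 5161
rail ((455.347412109375, -32.6605224609375), (282.2419128417969, 77.96511840820312), 88.7419662475586) 5222
dropper [356 246  56 109   3   2   3  27 128  13  39  55  34   2   0   0   0]
35 312 [455.9  64.1  99.7] [458.6  40. ] [36.8 91.8] 4.2
45 310 [455.8  64.2 100.1] [458.6  40. ] [36.8 91.8] 4.2
50 307 [455.9  64.3 100.6] [458.6  40. ] [36.8 91.8] 4.2
60 300 [455.9  64.4 101.6] [445.2  41.9] [91.2 36.4] 66.4
75 141 [455.9  62.7 140.2] [446.6  37.2] [85.7 23.8] 70.7
85 132 [455.9  62.5 144.2] [446.6  37.1] [85.8 23.2] 71.3
95 43 [454.3  55.  258.8] [452.8  32.8] [81.3 10. ] 84.1
square [336 173  95 115   0   0   0   0   0   1 161  86   7 181   0   0   0]
35 439 [ 4.561e+02 -1.000e-01  1.026e+02] [4.563e+02 1.000e-01] [39.7 39.6] 83.3
45 439 [ 4.561e+02 -1.000e-01  1.026e+02] [4.563e+02 1.000e-01] [39.7 39.6] 83.3
50 439 [ 4.561e+02 -1.000e-01  1.026e+02] [4.563e+02 1.000e-01] [39.7 39.6] 83.3
60 439 [ 4.561e+02 -1.000e-01  1.026e+02] [4.563e+02 1.000e-01] [39.7 39.6] 83.3
7
[... 804 characters left out ...]
443.7  -7.2] [0. 0.] 0.0
tube [373 297  77 126   3   5   7   2   7   2   1   0   0   1  28 259   0]
35 319 [ 454.8 -128.2  132. ] [456.6 -78.3] [141.1  32.8] 87.6
45 314 [ 454.8 -128.3  133.5] [456.6 -78.3] [141.1  32.8] 87.6
50 310 [ 454.8 -128.4  134.6] [456.6 -78.3] [141.1  32.8] 87.6
60 304 [ 454.8 -128.6  136.2] [456.6 -78.3] [141.1  32.8] 87.6
75 296 [ 454.8 -128.8  138. ] [456.6 -78.3] [141.1  32.8] 87.6
85 293 [ 454.8 -128.9  138.7] [456.6 -78.3] [141.1  32.8] 87.6
95 293 [ 454.8 -128.9  138.7] [456.6 -78.3] [141.1  32.8] 87.6
105 293 [ 454.8 -128.9  138.7] [456.6 -78.3] [141.1  32.8] 87.6
bench z -0.6024332241133834
rackz [  11  525 2670 2006  191  105  199  568  223    4    0    0]
```

View pics/c1.png

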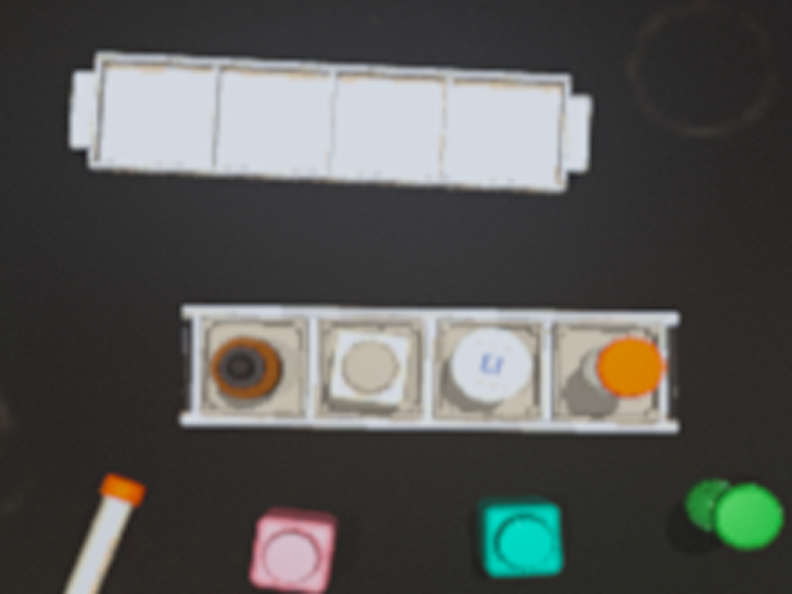

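The crop shows the rack's corners, its four cells and the upright containers sharply enough. Next I compute the object centres from filtered depth.

```bash
cat >> h.py <<'E'
def go(x,y,z,yaw=np.pi/2,src=None):
    from scipy.spatial.transform import Rotation as Ro
    s=sensors.sense(); p=s["eef_pos"]; R=Ro.from_euler("xyz",s["tcp_rot"])
    t=R.inv().apply(np.array([x,y,z])-p)/1000
    rv=(R.inv()*Ro.from_euler("xyz",[np.pi,0,yaw])).as_rotvec()
    print("shift",t.round(4),"turn",rv.round(4))
E
python3 - <<'E'
from h import *
f=np.load("top0.npz");p,d=f["p"],f["d"];P=cloud("top",d)
for n,u0,u1,bands in(("dropper",274,304,[(55,72),(75,110)]),("square",306,338,[(75,98),(100,125)]),("vial",340,370,[(70,95)]),("tube",374,407,[(112,135)])):
    S=P[232:270,u0:u1].reshape(-1,3)
    for lo,hi in bands:
        a=S[(S[:,2]>lo)&(S[:,2]<hi)]
        r=cv2.minAreaRect(a[:,:2].astype(np.float32)); print(n,lo,len(a),a.mean(0).round(1),np.round(r[0],1),np.round(r[1],1),round(r[2],1), "med z",np.median(a[:,2]).round(1))
# square shoulder: outline of white+cap
go(455,-133,200)
E
```

```text
dropper 55 156 [455.7  65.4  66.7] [456.4  67. ] [36.1 36.7] 23.7 med z 67.2
dropper 75 134 [456.5  66.4  91.6] [456.9  66.8] [23.  23.8] 69.7 med z 89.5
square 75 249 [456.3  -0.   87.1] [4.563e+02 1.000e-01] [39.7 39.6] 83.3 med z 87.0
square 100 186 [ 4.561e+02 -1.000e-01  1.077e+02] [456.   -0.5] [27.3 27.3] 26.5 med z 107.8
vial 70 384 [457.6 -63.3  80.2] [457.9 -63.8] [39.9 41.6] 0.7 med z 80.2
tube 112 287 [ 455.  -131.1  122.5] [ 455.2 -131.3] [33.3 33.1] 22.8 med z 122.6
shift [-0.4739 -0.611   0.0112] turn [-1.100e-03  8.000e-04  1.258e+00]
```

The rows are not in the units I measure in: shifts go in shares of 400 mm and turns go in shares of pi rad. I convert before sending: -0.342 m / 0.4 = -0.855, -0.02 m / 0.4 = -0.05, 0.35 rad / 3.1416 = 0.1114.

Emit:
{"fn": "move_arm", "kwargs": {"motion": [[0, 0, 0.0255, -0.075, -0.1, -0.05, 0.0854], [0, 0, 0.0541, -0.16, -0.2075, -0.0875, 0.0854], [0, 0, 0.0828, -0.245, -0.315, -0.1, 0.0854], [0, 0, 0.1114, -0.33, -0.425, -0.1, 0.0854], [0, 0, 0.1401, -0.415, -0.535, -0.1, 0.0854], [0, 0, 0.1687, -0.5, -0.645, -0.1, 0.0854], [0, 0, 0.1974, -0.585, -0.755, -0.1, 0.0854], [0, 0, 0.2228, -0.6625, -0.855, -0.1, 0.0854]]}}

```text
clock: 1.1
eef_pos: [339.3, 185.9, 251.1]
tcp_rot: [3.141, 0.0, 2.126]
contact_force: [0.8, -1.0, 0.0]
opening: 1.002
grasp_force: 0.0
```

```bash
python3 -c "
from h import *
go(455,-131,200)"
```

```text
shift [-0.3303 -0.0688  0.0511] turn [2.000e-04 1.000e-04 5.554e-01]
```

In the tool's units: -0.3303 m / 0.4 = -0.8258, -0.0688 m / 0.4 = -0.172, 0.5554 rad / 3.1416 = 0.1768.

Emit:
{"fn": "move_arm", "kwargs": {"motion": [[0, 0, 0.0255, -0.125, -0.025, 0, 0.07], [0, 0, 0.0509, -0.25, -0.05, 0, 0.07], [0, 0, 0.0764, -0.375, -0.075, 0.025, 0.07], [0, 0, 0.1019, -0.5, -0.105, 0.05, 0.07], [0, 0, 0.1337, -0.625, -0.13, 0.075, 0.07], [0, 0, 0.1592, -0.75, -0.1563, 0.1, 0.07], [0, 0, 0.1768, -0.8258, -0.172, 0.1278, 0.07], [0, 0, 0.1768, -0.8258, -0.172, 0.1278, 0.07]]}}

```text
clock: 2.1
eef_pos: [455.5, -130.4, 198.9]
tcp_rot: [-3.14, -0.0, 1.571]
contact_force: [-0.8, 0.4, -0.4]
opening: 0.818
grasp_force: 0.0
```

Run:
```python
from h import *
go(455,-131,60)
c,s=np.cos(-.06),np.sin(-.06)
for y in(99,33,-33,-99): print(y,607.5-s*y,22.4+c*y)
p,d=grab_frame("side"); cv2.imwrite("pics/s1.png",cv2.resize(p[150:400,180:500,::-1],None,fx=2,fy=2))
```

```text
shift [-0.0007 -0.0002  0.1389] turn [-0.0019 -0.0003 -0.0003]
99 613.436436641465 121.22185345358523
33 609.4788122138217 55.340617817861734
-33 605.5211877861783 -10.540617817861737
-99 601.563563358535 -76.42185345358521
```

View pics/s1.png

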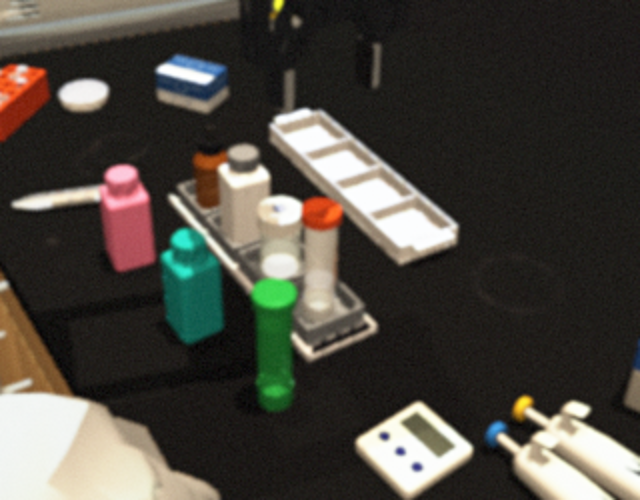

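The picture shows the gripper above the tube with its fingers spread across the row; all containers stand upright. I descend on the tube.

Emit:
{"fn": "move_arm", "kwargs": {"motion": [[0, 0, 0, -0.0025, 0, 0.0875, 0.07], [0, 0, 0, -0.0025, 0, 0.175, 0.07], [0, 0, 0, -0.0025, 0, 0.275, 0.07], [0, 0, 0, -0.0025, 0, 0.3475, 0.07], [0, 0, 0, -0.0025, 0, 0.3475, 0.02], [0, 0, 0, -0.0025, 0, 0.3475, 0.02], [0, 0, 0, -0.0025, 0, 0.3475, 0.02], [0, 0, 0, -0.0025, 0, 0.3475, 0.02]], "grip_force": 35}}

```text
clock: 3.15
eef_pos: [456.7, -130.1, 62.2]
tcp_rot: [3.139, 0.001, 1.573]
contact_force: [-0.8, -0.3, 6.6]
opening: 0.388
grasp_force: 34.9
```

Emit:
{"fn": "move_arm", "kwargs": {"motion": [[0, 0, 0, 0, 0, 0, 0.02], [0, 0, 0, 0, 0, 0, 0.02]]}}

```text
clock: 3.4
eef_pos: [456.8, -130.3, 62.2]
tcp_rot: [3.139, 0.001, 1.573]
contact_force: [-0.8, 0.5, 7.7]
opening: 0.384
grasp_force: 35.0
```

Run:
```python
from h import *
p,d=grab_frame("side"); cv2.imwrite("pics/s2.png",cv2.resize(p[200:340,270:400,::-1],None,fx=4,fy=4))
print(sensors.sense())
```

```text
{'clock': 3.45, 'qpos': array([-2.80958409e-01,  3.33343437e-01,  2.07281364e+00, -3.45784157e-05,
        7.33186732e-01, -2.83410005e-01]), 'qvel': array([-8.67593942e-04,  1.15459511e-03, -1.81579893e-06, -7.49982974e-04,
       -1.38368637e-05,  1.63083165e-03]), 'joint_efforts': array([ 4.02619550e-02, -4.42525220e+01, -2.12661588e+01,  2.20637326e-02,
       -2.41352767e-01,  1.79321855e-04]), 'eef_pos': array([ 456.74254267, -130.25989269,   62.13830821]), 'tcp_rot': array([3.13944001e+00, 6.51120815e-04, 1.57327289e+00]), 'contact_force': array([-0.93457534, -0.1650989 ,  7.69822945]), 'wrist_torque': array([-0.00967309,  0.1199863 ,  0.02067782]), 'grasp_force': 35.010063042365985, 'opening': 0.3841822193248764}
```

View pics/s2.png

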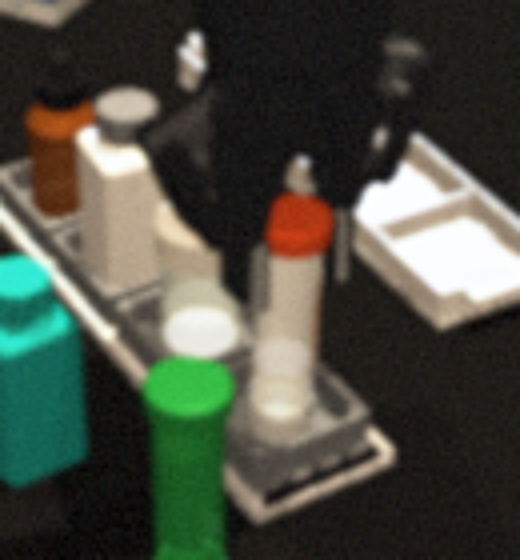

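The fingers bracket the tube just below its cap (pixels 255–345 in the crop), and it is still upright. I test the grip with a small lift.

In the tool's units: -0.025 m / 0.4 = -0.0625, -0.015 m / 0.4 = -0.0375.

Emit:
{"fn": "move_arm", "kwargs": {"motion": [[0, 0, 0, 0, 0, -0.0075, 0.02], [0, 0, 0, 0, 0, -0.02, 0.02], [0, 0, 0, 0, 0, -0.0375, 0.02], [0, 0, 0, 0, 0, -0.0625, 0.02], [0, 0, 0, 0, 0, -0.0625, 0.02]]}}

```text
clock: 4.08
eef_pos: [456.5, -130.1, 87.0]
tcp_rot: [3.14, 0.001, 1.573]
contact_force: [0.5, -0.5, -0.5]
opening: 0.385
grasp_force: 34.8
```

Run:
```python
from h import *
p,d=grab_frame("side"); cv2.imwrite("pics/s3.png",cv2.resize(p[190:330,270:400,::-1],None,fx=4,fy=4,interpolation=2))
go(613.5,121,62+60,np.pi/2)
```

```text
shift [ 0.2506  0.158  -0.0354] turn [0.0011 0.0003 0.0026]
```

View pics/s3.png

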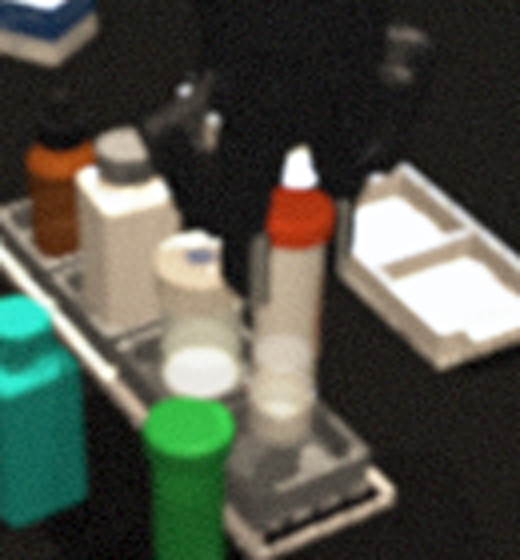

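The tube hangs upright, clear of its stand, and the vial beside it is undisturbed. I carry it to the left cell, moving in x first and then y.

In the tool's units: 0.215 m / 0.4 = 0.5375, 0.158 m / 0.4 = 0.395.

Emit:
{"fn": "move_arm", "kwargs": {"motion": [[0, 0, 0, 0, 0.025, -0.075, 0.02], [0, 0, 0, 0, 0.1125, -0.0875, 0.02], [0, 0, 0, 0.0125, 0.225, -0.0875, 0.02], [0, 0, 0, 0.1, 0.325, -0.0875, 0.02], [0, 0, 0, 0.2125, 0.3925, -0.0875, 0.02], [0, 0, 0, 0.325, 0.395, -0.0875, 0.02], [0, 0, 0, 0.4375, 0.395, -0.0875, 0.02], [0, 0, 0, 0.5375, 0.395, -0.0875, 0.02]]}}

```text
clock: 5.12
eef_pos: [612.8, 87.1, 120.4]
tcp_rot: [-3.141, 0.0, 1.574]
contact_force: [0.5, -0.3, 0.0]
opening: 0.381
grasp_force: 34.9
```

In the tool's units: 0.036 m / 0.4 = 0.09, 0.02 m / 0.4 = 0.05.

Emit:
{"fn": "move_arm", "kwargs": {"motion": [[0, 0, 0, 0.05, 0, 0, 0.02], [0, 0, 0, 0.09, 0, 0, 0.02], [0, 0, 0, 0.09, 0, 0, 0.02]]}}

```text
clock: 5.5
eef_pos: [613.1, 121.7, 120.9]
tcp_rot: [-3.141, 0.0, 1.574]
contact_force: [0.6, -0.1, -0.5]
opening: 0.384
grasp_force: 34.9
```

Run:
```python
from h import *
go(613.5,121,56.5,np.pi/2)
print(sensors.sense()["eef_pos"])
p,d=grab_frame("top"); cv2.imwrite("pics/t2.png",cv2.resize(p[100:300,200:420,::-1],None,fx=3.3,fy=3))
p,d=grab_frame("side"); cv2.imwrite("pics/s4.png",p[...,::-1])
```

```text
shift [-0.0007  0.0004  0.0644] turn [-0.0001  0.0002  0.0033]
[613.10606777 121.74917876 120.85002954]
```

View pics/s4.png

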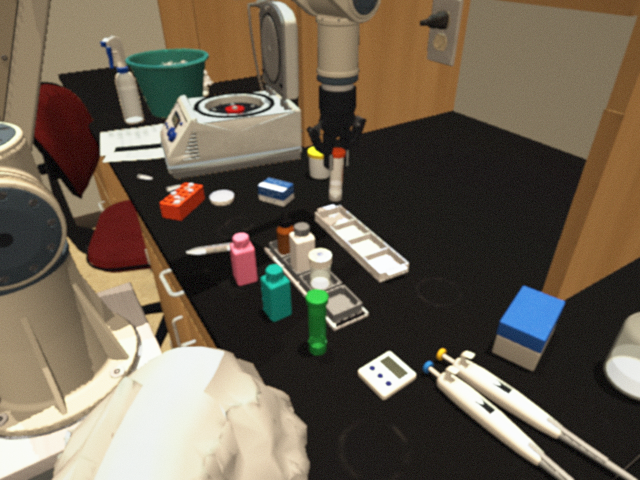

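The tube hangs vertical over the left cell, with its foot near (335,198). I lower it.

Emit:
{"fn": "move_arm", "kwargs": {"motion": [[0, 0, 0, 0, 0, 0.05, 0.02], [0, 0, 0, 0, 0, 0.105, 0.02], [0, 0, 0, 0, 0, 0.14, 0.02], [0, 0, 0, 0, 0, 0.15, 0.02], [0, 0, 0, 0, 0, 0.1575, 0.02], [0, 0, 0, 0, 0, 0.1625, 0.02], [0, 0, 0, 0, 0, 0.1625, 0.02]]}}

```text
clock: 6.48
eef_pos: [613.5, 121.6, 56.4]
tcp_rot: [3.141, -0.0, 1.573]
contact_force: [0.6, 0.4, -0.2]
opening: 0.384
grasp_force: 35.0
```

In the tool's units: 0.0015 m / 0.4 = 0.0038, 0.001 m / 0.4 = 0.0025.

Emit:
{"fn": "move_arm", "kwargs": {"motion": [[0, 0, 0, 0, 0, 0.0025, 0.02], [0, 0, 0, 0, 0, 0.0025, 0.02], [0, 0, 0, 0, 0, 0.0038, 0.02]]}}

```text
clock: 6.85
eef_pos: [614.1, 121.8, 56.1]
tcp_rot: [3.139, -0.001, 1.573]
contact_force: [-2.8, -1.0, 14.4]
opening: 0.384
grasp_force: 35.4
```

In the tool's units: -0.13 m / 0.4 = -0.325, -0.001 m / 0.4 = -0.0025.

Emit:
{"fn": "move_arm", "kwargs": {"motion": [[0, 0, 0, 0, 0, -0.0025, 0.02], [0, 0, 0, 0, 0, -0.0025, 0.04], [0, 0, 0, 0, 0, -0.0025, 0.055], [0, 0, 0, 0, 0, -0.0025, 0.065], [0, 0, 0, 0, 0, -0.0025, 0.065], [0, 0, 0, 0, 0, -0.1, 0.065], [0, 0, 0, 0, 0, -0.225, 0.065], [0, 0, 0, 0, 0, -0.325, 0.065]]}}

```text
clock: 7.85
eef_pos: [613.4, 121.6, 186.3]
tcp_rot: [3.141, -0.0, 1.573]
contact_force: [0.1, 0.5, -0.2]
opening: 0.76
grasp_force: 0.0
```

Run:
```python
from h import *
go(456.5,67,190,np.pi/2-.02)
p,d=grab_frame("side"); 
p2,d2=grab_frame("top"); a=cv2.resize(p[130:330,230:430,::-1],(400,400));b=cv2.resize(p2[120:290,220:420,::-1],(400,400))
cv2.imwrite("pics/s5.png",np.hstack([a,b]))
```

```text
shift [-0.0542 -0.157  -0.0038] turn [ 0.0009 -0.0002  0.0226]
```

View pics/s5.png

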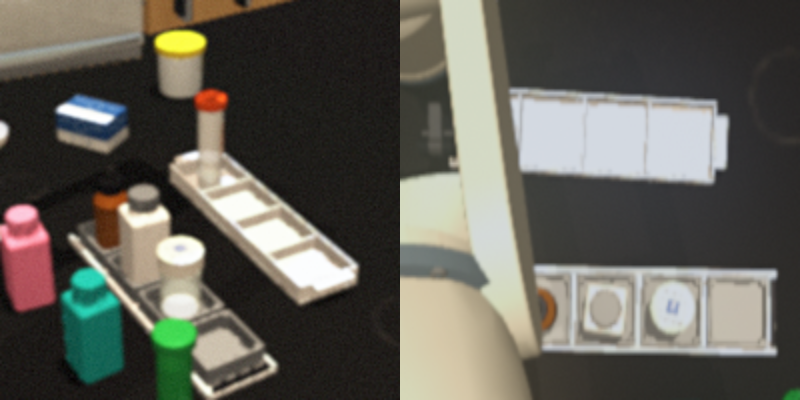

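The tube stands upright in the left cell. Next is the dropper.

In the tool's units: -0.157 m / 0.4 = -0.3925, -0.12 m / 0.4 = -0.3, 0.02 rad / 3.1416 = 0.0064.

Emit:
{"fn": "move_arm", "kwargs": {"motion": [[0, 0, 0, -0.025, -0.1, 0, 0.065], [0, 0, 0.0032, -0.0625, -0.2, 0, 0.065], [0, 0, 0.0064, -0.1, -0.3, 0, 0.065], [0, 0, 0.0064, -0.1363, -0.3925, 0, 0.065], [0, 0, 0.0064, -0.1363, -0.3925, 0.075, 0.065], [0, 0, 0.0064, -0.1363, -0.3925, 0.175, 0.065], [0, 0, 0.0064, -0.1363, -0.3925, 0.275, 0.065], [0, 0, 0.0064, -0.1363, -0.3925, 0.275, 0.065]]}}

```text
clock: 8.95
eef_pos: [453.5, 66.2, 72.1]
tcp_rot: [-3.135, 0.001, 1.553]
contact_force: [0.7, -0.7, -0.0]
opening: 0.762
grasp_force: 0.0
```

Run:
```python
from h import *
go(456.5,67,33,np.pi/2-.02)
```

```text
shift [0.0009 0.0032 0.039 ] turn [-0.0062  0.001   0.0025]
```

In the tool's units: 0.039 m / 0.4 = 0.0975, 0.001 m / 0.4 = 0.0025.

Emit:
{"fn": "move_arm", "kwargs": {"motion": [[0, 0, 0, 0.0013, 0.0025, 0.0375, 0.065], [0, 0, 0, 0.0013, 0.0025, 0.075, 0.065], [0, 0, 0, 0.0013, 0.0025, 0.0975, 0.065], [0, 0, 0, 0.0013, 0.0025, 0.0975, 0.065]]}}

```text
clock: 9.45
eef_pos: [456.8, 67.0, 35.0]
tcp_rot: [-3.14, 0.0, 1.553]
contact_force: [1.0, 0.5, 0.3]
opening: 0.759
grasp_force: 0.0
```

In the tool's units: 0.002 m / 0.4 = 0.005.

Emit:
{"fn": "move_arm", "kwargs": {"motion": [[0, 0, 0, 0, 0, 0.005, 0.05], [0, 0, 0, 0, 0, 0.005, 0.03], [0, 0, 0, 0, 0, 0.005, 0.025], [0, 0, 0, 0, 0, 0.005, 0.025], [0, 0, 0, 0, 0, 0.005, 0.025]]}}

```text
clock: 10.07
eef_pos: [457.5, 67.1, 33.8]
tcp_rot: [3.141, -0.0, 1.553]
contact_force: [-1.6, -0.4, 5.7]
opening: 0.43
grasp_force: 34.8
```

In the tool's units: -0.03 m / 0.4 = -0.075, -0.015 m / 0.4 = -0.0375.

Emit:
{"fn": "move_arm", "kwargs": {"motion": [[0, 0, 0, 0, 0, -0.0075, 0.025], [0, 0, 0, 0, 0, -0.02, 0.025], [0, 0, 0, 0, 0, -0.0375, 0.025], [0, 0, 0, 0, 0, -0.075, 0.025], [0, 0, 0, 0, 0, -0.075, 0.025]]}}

```text
clock: 10.7
eef_pos: [458.4, 67.2, 64.9]
tcp_rot: [3.139, -0.0, 1.553]
contact_force: [0.5, -0.6, -1.5]
opening: 0.424
grasp_force: 35.0
```

Run:
```python
from h import *
go(601.5,-76.5,100,np.pi/2-.02)
p,d=grab_frame("side"); 
cv2.imwrite("pics/s6.png",cv2.resize(p[150:330,230:410,::-1],(600,600)))
```

```text
shift [-0.1412  0.1457 -0.0348] turn [ 0.0027 -0.0004  0.0026]
```

View pics/s6.png

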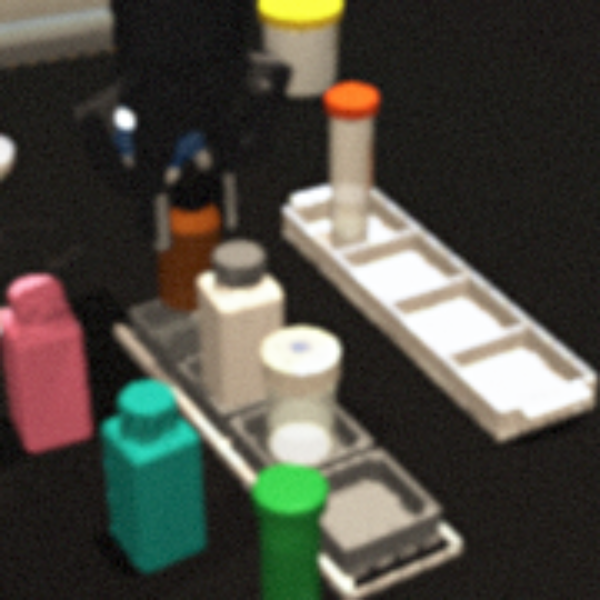

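The dropper is held upright, clear of its stand, and the tube stands well in its cell. I carry the dropper out in x, then diagonally to the right-end cell.

In the tool's units: 0.1455 m / 0.4 = 0.3638, -0.141 m / 0.4 = -0.3525.

Emit:
{"fn": "move_arm", "kwargs": {"motion": [[0, 0, 0, 0, 0.025, -0.075, 0.025], [0, 0, 0, 0, 0.1125, -0.0875, 0.025], [0, 0, 0, 0, 0.2125, -0.0875, 0.025], [0, 0, 0, -0.075, 0.2875, -0.0875, 0.025], [0, 0, 0, -0.175, 0.35, -0.0875, 0.025], [0, 0, 0, -0.275, 0.3638, -0.0875, 0.025], [0, 0, 0, -0.3525, 0.3638, -0.0875, 0.025], [0, 0, 0, -0.3525, 0.3638, -0.0875, 0.025]]}}

```text
clock: 11.75
eef_pos: [599.9, -78.3, 98.0]
tcp_rot: [-3.141, 0.0, 1.551]
contact_force: [-0.0, 1.2, -1.1]
opening: 0.42
grasp_force: 35.2
```

In the tool's units: 0.07 m / 0.4 = 0.175, 0.068 m / 0.4 = 0.17.

Emit:
{"fn": "move_arm", "kwargs": {"motion": [[0, 0, 0, 0, 0, 0.05, 0.025], [0, 0, 0, 0, 0, 0.1125, 0.025], [0, 0, 0, 0, 0, 0.15, 0.025], [0, 0, 0, 0, 0, 0.17, 0.025], [0, 0, 0, 0, 0, 0.175, 0.025], [0, 0, 0, 0, 0, 0.175, 0.025]]}}

```text
clock: 12.5
eef_pos: [600.7, -76.4, 29.0]
tcp_rot: [3.141, 0.0, 1.553]
contact_force: [-0.7, -0.3, -0.7]
opening: 0.423
grasp_force: 35.2
```

In the tool's units: 0.0015 m / 0.4 = 0.0038, 0.001 m / 0.4 = 0.0025.

Emit:
{"fn": "move_arm", "kwargs": {"motion": [[0, 0, 0, 0, 0, 0.0025, 0.025], [0, 0, 0, 0, 0, 0.0038, 0.025], [0, 0, 0, 0, 0, 0.0038, 0.025]]}}

```text
clock: 12.88
eef_pos: [600.8, -76.6, 27.9]
tcp_rot: [3.14, 0.0, 1.553]
contact_force: [-0.6, 0.3, 4.8]
opening: 0.429
grasp_force: 35.8
```

In the tool's units: -0.14 m / 0.4 = -0.35, -0.09 m / 0.4 = -0.225.

Emit:
{"fn": "move_arm", "kwargs": {"motion": [[0, 0, 0, 0, 0, -0.0013, 0.03], [0, 0, 0, 0, 0, -0.0013, 0.045], [0, 0, 0, 0, 0, -0.0013, 0.06], [0, 0, 0, 0, 0, -0.0013, 0.065], [0, 0, 0, 0, 0, -0.0025, 0.065], [0, 0, 0, 0, 0, -0.1, 0.065], [0, 0, 0, 0, 0, -0.225, 0.065], [0, 0, 0, 0, 0, -0.35, 0.065]]}}

```text
clock: 13.88
eef_pos: [600.0, -76.4, 168.3]
tcp_rot: [-3.141, -0.0, 1.553]
contact_force: [0.2, -0.1, -1.0]
opening: 0.766
grasp_force: 0.0
```

Run:
```python
from h import *
go(458,-63.5,165,np.pi/2-.02)
p,d=grab_frame("side"); 
p2,d2=grab_frame("top"); a=cv2.resize(p[130:330,230:430,::-1],(400,400));b=cv2.resize(p2[120:290,220:420,::-1],(400,400))
cv2.imwrite("pics/s7.png",np.hstack([a,b]))
```

```text
shift [ 0.0104 -0.1422  0.0034] turn [-0.0005 -0.      0.0026]
```

View pics/s7.png

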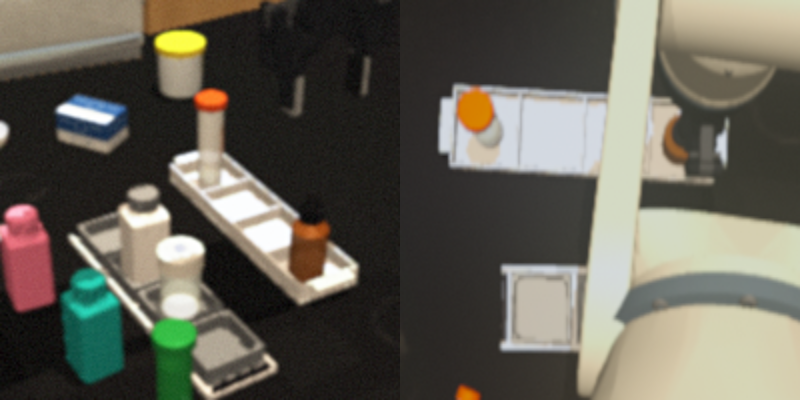

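Both placed containers stand upright in the end cells. Next is the vial, gripped by its cap.

In the tool's units: -0.142 m / 0.4 = -0.355, -0.12 m / 0.4 = -0.3.

Emit:
{"fn": "move_arm", "kwargs": {"motion": [[0, 0, 0, 0.0075, -0.1, 0, 0.065], [0, 0, 0, 0.015, -0.2, 0, 0.065], [0, 0, 0, 0.025, -0.3, 0, 0.065], [0, 0, 0, 0.0263, -0.355, 0, 0.065], [0, 0, 0, 0.0263, -0.355, 0.025, 0.065], [0, 0, 0, 0.0263, -0.355, 0.125, 0.065], [0, 0, 0, 0.0263, -0.355, 0.225, 0.065], [0, 0, 0, 0.0263, -0.355, 0.3, 0.065]]}}

```text
clock: 14.98
eef_pos: [458.8, -63.5, 44.8]
tcp_rot: [-3.141, -0.0, 1.553]
contact_force: [-0.8, -0.6, 0.2]
opening: 0.767
grasp_force: 0.0
```

Emit:
{"fn": "move_arm", "kwargs": {"motion": [[0, 0, 0, 0, 0, 0, 0.065], [0, 0, 0, 0, 0, 0, 0.05], [0, 0, 0, 0, 0, 0, 0.03], [0, 0, 0, 0, 0, 0, 0.03], [0, 0, 0, 0, 0, 0, 0.03], [0, 0, 0, 0, 0, 0, 0.03]]}}

```text
clock: 15.72
eef_pos: [459.7, -63.6, 48.1]
tcp_rot: [3.139, 0.0, 1.553]
contact_force: [-0.4, -0.8, 7.8]
opening: 0.476
grasp_force: 35.6
```

In the tool's units: -0.03 m / 0.4 = -0.075, -0.015 m / 0.4 = -0.0375.

Emit:
{"fn": "move_arm", "kwargs": {"motion": [[0, 0, 0, 0, 0, -0.0075, 0.03], [0, 0, 0, 0, 0, -0.02, 0.03], [0, 0, 0, 0, 0, -0.0375, 0.03], [0, 0, 0, 0, 0, -0.075, 0.03], [0, 0, 0, 0, 0, -0.075, 0.03]]}}

```text
clock: 16.35
eef_pos: [459.6, -63.6, 78.4]
tcp_rot: [3.139, 0.0, 1.553]
contact_force: [0.8, 0.4, -0.1]
opening: 0.475
grasp_force: 35.3
```

Run:
```python
from h import *
go(609.5,55,115,np.pi/2-.02)
p,d=grab_frame("side"); 
cv2.imwrite("pics/s8.png",cv2.resize(p[150:330,230:410,::-1],(500,500)))
```

```text
shift [ 0.1212  0.1479 -0.0362] turn [0.0026 0.0003 0.0025]
```

View pics/s8.png

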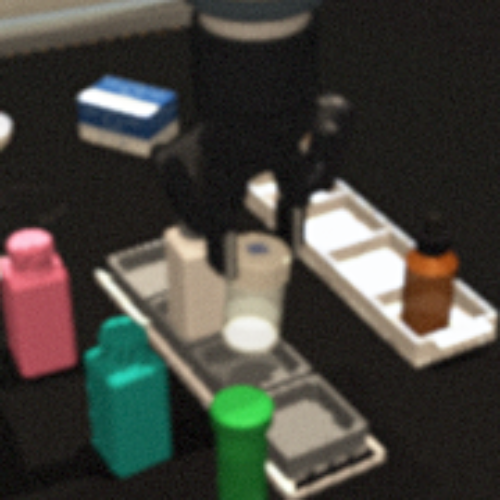

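The vial hangs level from its cap and its neighbours are undisturbed. I carry it over to the second cell from the left.

In the tool's units: 0.148 m / 0.4 = 0.37, 0.145 m / 0.4 = 0.3625.

Emit:
{"fn": "move_arm", "kwargs": {"motion": [[0, 0, 0, 0, 0, -0.075, 0.03], [0, 0, 0, 0, 0.075, -0.09, 0.03], [0, 0, 0, 0.0125, 0.1625, -0.09, 0.03], [0, 0, 0, 0.0875, 0.2375, -0.09, 0.03], [0, 0, 0, 0.175, 0.3125, -0.09, 0.03], [0, 0, 0, 0.25, 0.3625, -0.09, 0.03], [0, 0, 0, 0.2975, 0.37, -0.09, 0.03], [0, 0, 0, 0.2975, 0.37, -0.09, 0.03]]}}

```text
clock: 17.4
eef_pos: [607.7, 53.8, 112.4]
tcp_rot: [-3.14, 0.0, 1.555]
contact_force: [-0.3, -0.2, -0.0]
opening: 0.476
grasp_force: 35.5
```

In the tool's units: 0.07 m / 0.4 = 0.175, 0.067 m / 0.4 = 0.1675.

Emit:
{"fn": "move_arm", "kwargs": {"motion": [[0, 0, 0, 0, 0, 0.05, 0.03], [0, 0, 0, 0, 0, 0.1125, 0.03], [0, 0, 0, 0, 0, 0.155, 0.03], [0, 0, 0, 0, 0, 0.1675, 0.03], [0, 0, 0, 0, 0, 0.175, 0.03], [0, 0, 0, 0, 0, 0.175, 0.03]]}}

```text
clock: 18.15
eef_pos: [608.9, 52.9, 43.4]
tcp_rot: [3.141, -0.0, 1.553]
contact_force: [-0.7, -0.3, -1.7]
opening: 0.467
grasp_force: 35.5
```

In the tool's units: 0.002 m / 0.4 = 0.005, 0.001 m / 0.4 = 0.0025.

Emit:
{"fn": "move_arm", "kwargs": {"motion": [[0, 0, 0, 0, 0, 0.0025, 0.03], [0, 0, 0, 0, 0, 0.005, 0.03], [0, 0, 0, 0, 0, 0.005, 0.03]]}}

```text
clock: 18.52
eef_pos: [609.1, 53.1, 42.2]
tcp_rot: [3.14, -0.0, 1.553]
contact_force: [-1.6, 0.2, 8.3]
opening: 0.476
grasp_force: 36.4
```

Contact with the cell floor is at the expected height, so I release.

In the tool's units: -0.13 m / 0.4 = -0.325, -0.09 m / 0.4 = -0.225.

Emit:
{"fn": "move_arm", "kwargs": {"motion": [[0, 0, 0, 0, 0, -0.0025, 0.035], [0, 0, 0, 0, 0, -0.0025, 0.05], [0, 0, 0, 0, 0, -0.0025, 0.065], [0, 0, 0, 0, 0, -0.0025, 0.068], [0, 0, 0, 0, 0, -0.0025, 0.068], [0, 0, 0, 0, 0, -0.1, 0.068], [0, 0, 0, 0, 0, -0.225, 0.068], [0, 0, 0, 0, 0, -0.325, 0.068]]}}

```text
clock: 19.52
eef_pos: [608.8, 53.0, 172.8]
tcp_rot: [3.141, -0.0, 1.553]
contact_force: [0.2, -0.2, -0.2]
opening: 0.793
grasp_force: 0.0
```

Run:
```python
from h import *
go(456.3,0,170,np.pi/2-.09)
p,d=grab_frame("side"); 
cv2.imwrite("pics/s9.png",cv2.resize(p[150:330,230:410,::-1],(500,500)))
```

```text
shift [-0.0556 -0.1516  0.0027] turn [ 0.0009 -0.0001  0.0726]
```

View pics/s9.png

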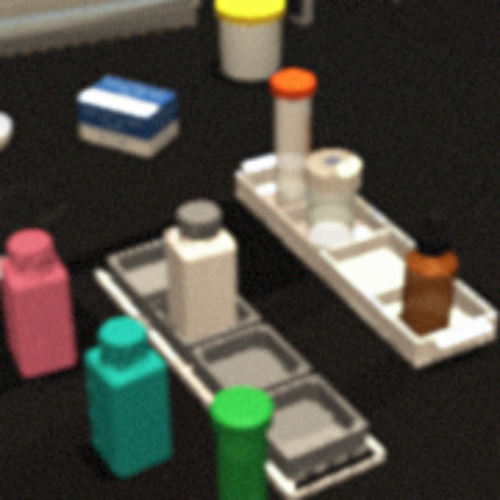

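The three placed containers are upright in their cells. The square bottle is last.

In the tool's units: -0.1515 m / 0.4 = -0.3788, -0.0556 m / 0.4 = -0.139, 0.0726 rad / 3.1416 = 0.0231.

Emit:
{"fn": "move_arm", "kwargs": {"motion": [[0, 0, 0.0064, -0.035, -0.1, 0, 0.068], [0, 0, 0.0127, -0.07, -0.2, 0, 0.068], [0, 0, 0.0191, -0.1075, -0.3, 0, 0.068], [0, 0, 0.0231, -0.139, -0.3788, 0, 0.068], [0, 0, 0.0231, -0.139, -0.3788, 0, 0.068], [0, 0, 0.0231, -0.139, -0.3788, 0.1, 0.068], [0, 0, 0.0231, -0.139, -0.3788, 0.2125, 0.068], [0, 0, 0.0231, -0.139, -0.3788, 0.305, 0.068]]}}

```text
clock: 20.58
eef_pos: [457.1, 0.2, 47.6]
tcp_rot: [3.141, -0.0, 1.481]
contact_force: [0.5, -0.7, -0.3]
opening: 0.797
grasp_force: 0.0
```

Emit:
{"fn": "move_arm", "kwargs": {"motion": [[0, 0, 0, 0, 0, 0, 0.068], [0, 0, 0, 0, 0, 0, 0.05], [0, 0, 0, 0, 0, 0, 0.028], [0, 0, 0, 0, 0, 0, 0.028], [0, 0, 0, 0, 0, 0, 0.028], [0, 0, 0, 0, 0, 0, 0.028]]}}

```text
clock: 21.32
eef_pos: [457.4, 0.0, 50.5]
tcp_rot: [3.139, -0.0, 1.481]
contact_force: [-0.8, 0.7, 7.8]
opening: 0.467
grasp_force: 35.0
```

In the tool's units: -0.03 m / 0.4 = -0.075, -0.015 m / 0.4 = -0.0375.

Emit:
{"fn": "move_arm", "kwargs": {"motion": [[0, 0, 0, 0, 0, -0.0075, 0.028], [0, 0, 0, 0, 0, -0.02, 0.028], [0, 0, 0, 0, 0, -0.0375, 0.028], [0, 0, 0, 0, 0, -0.075, 0.028], [0, 0, 0, 0, 0, -0.075, 0.028]]}}

```text
clock: 21.95
eef_pos: [457.2, -0.0, 80.4]
tcp_rot: [3.139, -0.0, 1.481]
contact_force: [-1.3, 0.4, -0.7]
opening: 0.463
grasp_force: 35.3
```

Run:
```python
from h import *
go(605.5,-11.5,115,np.pi/2-.06)
p,d=grab_frame("side"); 
cv2.imwrite("pics/s10.png",cv2.resize(p[150:330,230:410,::-1],(500,500)))
```

```text
shift [ 0.0019  0.1488 -0.0342] turn [ 0.0026 -0.0002 -0.03  ]
```

View pics/s10.png

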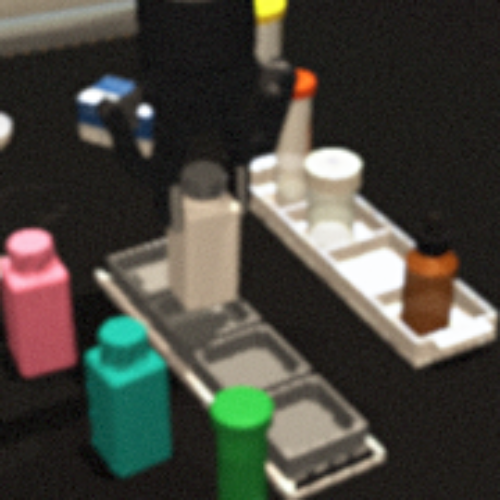

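The square bottle is held upright. I carry it to the third cell.

In the tool's units: 0.149 m / 0.4 = 0.3725, -0.03 m / 0.4 = -0.075, -0.03 rad / 3.1416 = -0.0095.

Emit:
{"fn": "move_arm", "kwargs": {"motion": [[0, 0, 0, 0, 0, -0.075, 0.028], [0, 0, -0.0032, 0, 0.0875, -0.085, 0.028], [0, 0, -0.0064, 0, 0.1875, -0.085, 0.028], [0, 0, -0.0095, 0.0025, 0.2875, -0.085, 0.028], [0, 0, -0.0095, 0.005, 0.3725, -0.085, 0.028], [0, 0, -0.0095, 0.005, 0.3725, -0.085, 0.028], [0, 0, -0.0095, 0.005, 0.3725, -0.0375, 0.028], [0, 0, -0.0095, 0.005, 0.3725, 0.025, 0.028]]}}

```text
clock: 23.0
eef_pos: [603.2, -11.4, 67.7]
tcp_rot: [-3.141, 0.0, 1.511]
contact_force: [-0.5, -0.2, -0.1]
opening: 0.461
grasp_force: 35.4
```

```bash
python3 -c "
from h import *
go(605.5,-11.5,46,np.pi/2-.06)"
```

```text
shift [-0.      0.0023  0.0217] turn [-0.0007  0.      0.    ]
```

In the tool's units: 0.021 m / 0.4 = 0.0525, 0.019 m / 0.4 = 0.0475.

Emit:
{"fn": "move_arm", "kwargs": {"motion": [[0, 0, 0, 0, 0.0025, 0.03, 0.028], [0, 0, 0, 0, 0.0025, 0.0475, 0.028], [0, 0, 0, 0, 0.0025, 0.0525, 0.028], [0, 0, 0, 0, 0.0025, 0.0525, 0.028]]}}

```text
clock: 23.5
eef_pos: [605.9, -11.5, 48.4]
tcp_rot: [3.141, -0.0, 1.511]
contact_force: [-1.0, 0.6, -0.7]
opening: 0.462
grasp_force: 35.4
```

In the tool's units: 0.001 m / 0.4 = 0.0025.

Emit:
{"fn": "move_arm", "kwargs": {"motion": [[0, 0, 0, 0, 0, 0.0025, 0.028], [0, 0, 0, 0, 0, 0.0025, 0.028]]}}

```text
clock: 23.75
eef_pos: [605.9, -11.4, 47.3]
tcp_rot: [3.141, -0.0, 1.511]
contact_force: [-0.6, 0.2, -0.6]
opening: 0.465
grasp_force: 35.4
```

In the tool's units: 0.003 m / 0.4 = 0.0075, 0.002 m / 0.4 = 0.005.

Emit:
{"fn": "move_arm", "kwargs": {"motion": [[0, 0, 0, 0, 0, 0.0025, 0.028], [0, 0, 0, 0, 0, 0.005, 0.028], [0, 0, 0, 0, 0, 0.0075, 0.028], [0, 0, 0, 0, 0, 0.0075, 0.028]]}}

```text
clock: 24.25
eef_pos: [605.7, -11.5, 44.6]
tcp_rot: [3.142, 0.0, 1.511]
contact_force: [-2.0, -0.4, 7.4]
opening: 0.464
grasp_force: 36.2
```

In the tool's units: -0.14 m / 0.4 = -0.35, -0.09 m / 0.4 = -0.225.

Emit:
{"fn": "move_arm", "kwargs": {"motion": [[0, 0, 0, 0, 0, -0.0013, 0.035], [0, 0, 0, 0, 0, -0.0013, 0.05], [0, 0, 0, 0, 0, -0.0013, 0.065], [0, 0, 0, 0, 0, -0.0013, 0.068], [0, 0, 0, 0, 0, -0.0025, 0.068], [0, 0, 0, 0, 0, -0.1, 0.068], [0, 0, 0, 0, 0, -0.225, 0.068], [0, 0, 0, 0, 0, -0.35, 0.068]]}}

```text
clock: 25.25
eef_pos: [605.4, -11.5, 185.3]
tcp_rot: [-3.141, 0.0, 1.511]
contact_force: [0.1, -0.1, 0.8]
opening: 0.796
grasp_force: 0.0
```

In the tool's units: -0.06 m / 0.4 = -0.15, -0.03 m / 0.4 = -0.075.

Emit:
{"fn": "move_arm", "kwargs": {"motion": [[0, 0, 0, 0, -0.075, 0, 0.068], [0, 0, 0, 0, -0.15, 0, 0.068], [0, 0, 0, 0, -0.15, 0, 0.068]]}}

```text
clock: 25.62
eef_pos: [543.9, -7.8, 184.1]
tcp_rot: [-3.141, 0.0, 1.511]
contact_force: [0.6, -0.3, -0.1]
opening: 0.797
grasp_force: 0.0
```

Run:
```python
from h import *
p,d=grab_frame("side"); p2,_=grab_frame("top")
cv2.imwrite("pics/s11.png",np.hstack([cv2.resize(p[130:400,230:430,::-1],(400,540)),cv2.resize(p2[120:390,140:340,::-1],(400,540))]))
```

```text
(no output)
```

View pics/s11.png

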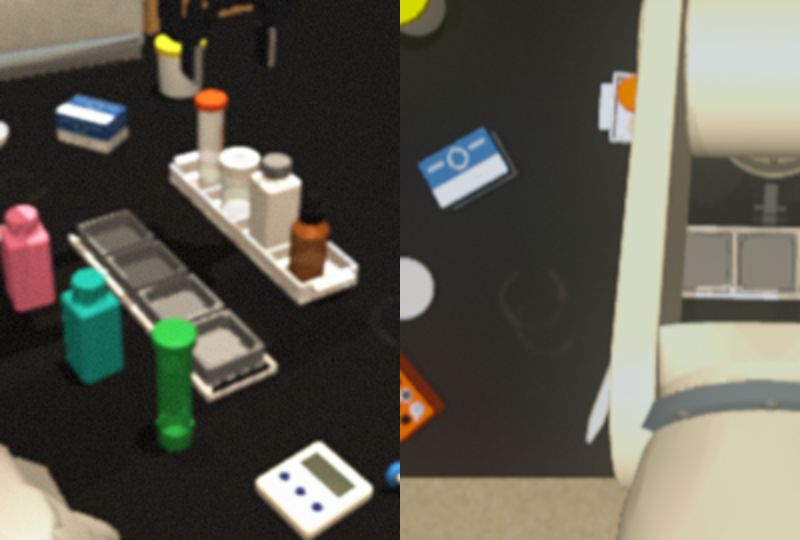

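All four stand upright in the rack, in the order tube, vial, square, dropper from left to right. The timer, carton and look-alikes have not moved.

```bash
python3 -c "
from rig import order
print(order.sign_off())"
```

```text
the job is handed in; nothing more can be done
None
```

The job is handed in: tube, vial, square and dropper stand upright in the rack from left to right, the reverse of their old row, finished at about 26 s of the 109 s allowed.

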